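Set out the colour-sample station in the ornament lacquering shop

ROBOT

A 7-joint arm with a two-finger parallel gripper is mounted at the origin on the work surface. World frame = base frame: x ahead of the robot, y to its left, z up, the work surface at z = 0. Lengths are in mm, angles in rad, forces in N, time in s.
With the tool pointing down it reaches from about 350 to 775 mm from the base axis. Payload 3.1 kg.
Tool frame: the origin (TCP) lies on the centre line of the jaws, within the pads' length; the fingertips stand 19 mm ahead of it and the grasp point (between the pads) is the TCP; z points along the fingers, y is the line along which they close (so a half turn about z gives the same grasp; the last joint's range is limited). The gripper opens to 85 mm and grips with 20 to 120 N. Pads are 22 mm wide; open, the fingers measure 114 mm over their backs; the gripper's body (76 mm by 85 mm) begins 54 mm behind the grasp point. The pads swing forward as they close: fully open they stand 13 mm farther back than shut.
Start: joints at [1.073, 0.311, 0.014, 1.512, -0.004, 1.319, -0.027], TCP at [242.133, -493.851, 250.304] pointing down, gripper open.
Joint ranges: [-2.7, 2.7], [-0.3, 1.91], [-1.27, 1.3], [0.12, 2.57], [-1.44, 4.58], [0.2, 2.03], [-3.05, 3.05]. Speed limits (rad/s): [2.79, 2.79, 3.14, 3.14, 3.14, 3.14, 3.14].

INTERFACE

Orientations are given as a unit quaternion [w, x, y, z].
In Python, from bench import env, viewer gives the robot as it stands. The module is installed in compiled form; this text tells all that it offers.
- The arm moves only by the tool send_rows, never from a script. Its argument "steps" is a list of rows, each a list of 7 numbers: the turn, a rotation vector about the world's x, y, z in units of 6 degrees (1.0 is 6 degrees), then the shift along the world's x, y, z in units of 40 mm (1.0 is 40 mm), then the finger opening in mm, from 0 to 85.4. A call has 1 to 8 rows; each row shifts and turns the commanded pose from where the row before left it; what a row does not reach is not made up. A row lasts 1/8 s, in which the tool goes at most 62.5 mm and 10.7 degrees, less where a joint would pass 70% of its speed; a pose out of reach is approached as far as the arm can. A call is refused whole if a number of a shift passes 1 or a number of a turn 1, either way. A call with a gripper value outside its range is refused whole. The fingers move at their own pace and stop on an object; "squeeze" is the grip in N (left out, the last holds). Time passes only in rows, so rows that do not move let the fingers close. It gives the time, the measured TCP pose, the force, the opening and the grip force at its end, in the units of the state.
- env.get_state(): the state, without advancing time (a new reading comes with each control period).
- viewer.camera(name): name is "side" or "top"; returns (picture, depth): 400x640x3 uint8, red, green, blue; 400x640 float32, mm along the optical axis (not along the pixel's ray), 0 where there is no reading.
- viewer.get_calibration(name): a dict with "K" (3x3 intrinsics, pixels), "R" (3x3) and "t" (3): a world point X has camera coordinates R X + t. Camera axes: x right, y down, z forward; pixel columns grow to the right and rows downward; lengths in mm; the calibration is good to about 2 mm. A picture is of the moment at which its call begins. get_calibration takes no time and is no camera call.
- env.close_job(): hands the job in; it is judged then, once.
The state is a dict: "clock": time; "qpos": joint angles; "dq": joint speeds; "joint_efforts": joint torques, N m; "tool_pos": TCP position; "tcp_rot": TCP orientation; "force": force on the tool from outside, world axes, zero at the start; "torque": the same for the moment, N m; "gripper_width": finger opening in mm; "gripper_force": force on a finger pad.
Only numpy, scipy, OpenCV 4.12 (cv2) and the standard library are available. Lean on these libraries where they do the work, as an engineer would, in place of code of your own. Each camera call takes 0.05 s, during which the arm holds its last target. There are 200 camera calls.

TASK

Set out the dipping station for a colour sample: on the long three-bay drip tray stand the house ornament in the middle bay, between the star in the bay on its left and the large bell in the bay on its right (left and right as the robot sees them), each upright in the middle of its bay. Stand the dipping pot upright in the middle of the round drip pan and put its lid on top, properly seated. Leave the small bell and the spire standing where they are.

Things in the scene. Friction and masses are not known exactly. Their poses are not given: they have to be found in the camera images.
- star: Loose star ornament lying flat: six arms (three crossed bars), 72 mm across tips, arms 22 mm thick, hub 40 mm wide and 26 mm high; 56 mm high with its neck. Plain silvered glass, on top a straight upright round neck 14 mm thick and 30 mm long for picking it up. Origin: centre of the underside, z up.
- house: Loose house ornament: 46 x 46 mm walls with a gable roof 50 x 52 mm, ridge 56 mm high; 86 mm high with its neck. Plain silvered glass, on top a straight upright round neck 14 mm thick and 30 mm long for picking it up. Origin: centre of the underside, z up.
- large_bell: Loose large bell ornament standing on its mouth, 64 mm wide at the mouth, body 50 mm high; 80 mm high with its neck. Plain silvered glass, on top a straight upright round neck 14 mm thick and 30 mm long for picking it up. Origin: centre of the underside, z up.
- small_bell: Loose small bell ornament, same shape as the large one but 41 mm wide, body 32 mm high, 62 mm high with its neck; not needed, to be left alone. Plain silvered glass, on top a straight upright round neck 14 mm thick and 30 mm long for picking it up. Origin: centre of the underside, z up.
- spire: Loose spire ornament, slim, 38 mm wide with two bulges, body 70 mm high, 100 mm high with its neck; not needed, to be left alone. Plain silvered glass, on top a straight upright round neck 14 mm thick and 30 mm long for picking it up. Origin: centre of the underside, z up.
- pot: Loose dipping pot: empty open steel beaker, straight round wall, outside diameter 60 mm, inside 54 mm, 60 mm high. Origin: centre of its underside, z up. Gripped across the outside.
- lid: Loose lid of the pot: steel disc 68 mm wide and 5 mm thick, with a centring step 48 mm wide and 6 mm deep under it that goes into the pot's mouth, and an upright round black knob 18 mm thick and 26 mm tall on top (37 mm high in all). At the start it lies on the bench right way up. Origin: centre of the underside of the step, z up; seated on the pot it is 54 mm above the pot's origin.
- tray: Fixed steel drip tray, 92 mm (its x) by 276 mm (its y), with three open square bays in a row along its y. Bay centres at y = +90, 0 and -90 mm in its frame (x = 0); bays about 86 x 88 mm inside, floor 3 mm above the bench, rims 12 mm high. Its y axis points to the robot's left, turned by up to 14 degrees, so the left bay is at +y. Origin: centre of the underside, on the bench.
- pan: Fixed round steel drip pan, 116 mm outside diameter, 110 mm inside, floor 3 mm above the bench, rim 12 mm high. Origin: centre of its underside, on the bench. Tray and pan stand side by side beyond the loose things, either one on the left. A fixed brass tin, 38 mm wide, 35 mm high, stands between them; a fixed flat brush (12 mm high) lies near the robot.
There are look-alikes about, which are no part of the job. What is shaped like the large_bell but black or purple is not meant.

How it is judged:
By the outcome, as a careful person would: the job done as asked, in the order asked, and still so for the second after the job is handed in, with the robot touching nothing.
It also fails if it takes over 144 s, if anything falls off the work surface, if the arm or the gripper's body presses on something with over 40 N, if the wrist force passes 120 N, or if a joint passes its speed limit or range.

## Working session

There is one attempt and no reset: what is moved stays moved. The work goes in short steps, Python scripts to look and compute and a tool call to move; the robot and the scene stay as the last step left them, time stands still between calls to the robot, and variables do not carry over. Pictures are saved under pics/ and viewed, at most 14 in all, crops included, and the job is handed in when it is done.

Besides the shell and the picture viewer there is one more tool, called after "Request:" in YAML: its name, and indented under it one key for each argument. send_rows: Moves the arm, as the interface text tells. Its arguments: {"type":"object","properties":{"steps":{"type":"array","items":{"type":"array","items":{"type":"number"}}},"squeeze":{"type":"number"}},"required":["steps"]}

```bash
mkdir -p pics; cat > h.py <<'E'
import numpy as np, cv2
from bench import env, viewer
def shot(n,f):
    p,d=viewer.camera(n); cv2.imwrite(f'pics/{f}.png',p[:,:,::-1]); np.save(f'pics/{f}.npy',d); return p,d
def px(n,d,u,v,z=None):
    c=viewer.get_calibration(n);K,R,t=map(np.array,(c['K'],c['R'],c['t']))
    r=np.linalg.inv(K)@[u,v,1]
    if z is None: return R.T@(r*d[int(v),int(u)]-t)
    o=-R.T@t; w=R.T@r; return o+w*(z-o[2])/w[2]
E
python3 - <<'E'
from h import *
for n in('top','side'):
    shot(n,n+'0'); c=viewer.get_calibration(n); print(n,np.round(c['K'],1).tolist(),np.round(c['R'],3).tolist(),np.round(c['t']),)
print(env.get_state())
E
```

```text
top [[478.3, 0.0, 309.6], [0.0, 478.3, 191.1], [0.0, 0.0, 1.0]] [[-0.021, -1.0, -0.017], [-0.986, 0.024, -0.167], [0.168, 0.013, -0.986]] [  13.  446. 1107.]
side [[363.1, 0.0, 318.9], [0.0, 363.1, 189.9], [0.0, 0.0, 1.0]] [[0.752, -0.659, -0.016], [-0.481, -0.532, -0.697], [0.451, 0.532, -0.717]] [-338.  239.  630.]
{'clock': 0.1, 'qpos': array([ 1.07332714,  0.31168746,  0.01399351,  1.5128797 , -0.00438847,
        1.31919372, -0.02717871]), 'dq': array([-0.0013699 , -0.00115181,  0.0002306 , -0.00167724,  0.00025915,
        0.00085637,  0.00089743]), 'joint_efforts': array([ 4.49800264e-04, -3.80854297e+01,  1.46413576e-01, -2.31241894e+01,
        1.22540045e-02,  8.06448050e-03, -1.39857798e-05]), 'tool_pos': array([ 241.82914405, -493.31086453,  249.31359719]), 'tcp_rot': array([-1.02858576e-03,  9.74134597e-01,  2.25966024e-01, -2.90597937e-04]), 'force': array([ 0.22153303, -0.06985459,  0.20423583]), 'torque': array([ 0.04498038, -0.01185222, -0.02628067]), 'gripper_force': 0.0, 'gripper_width': 85.53654544441709}
```

View pics/top0.png

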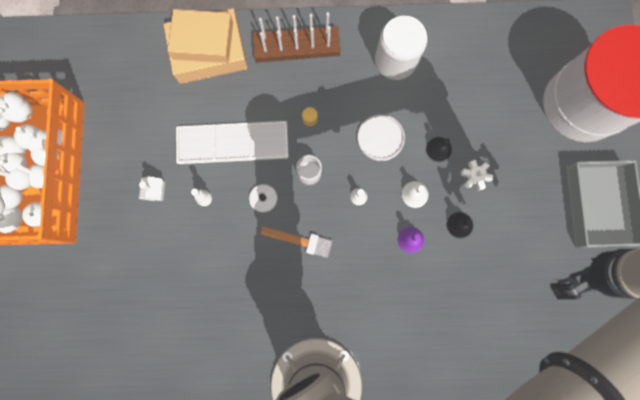

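View pics/side0.png

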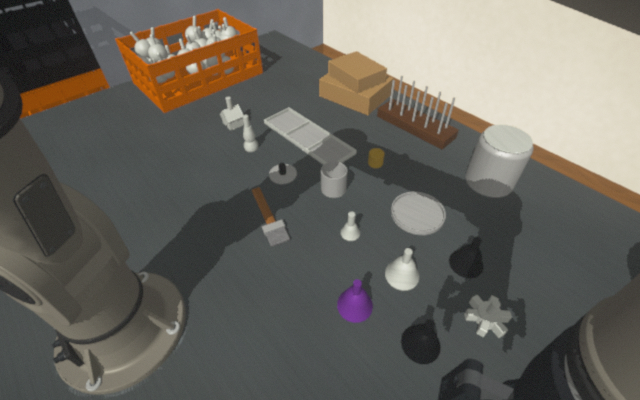

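Top view: star (478,175), house (152,188), pot (309,170), lid (263,198), tray (232,142) and pan (381,137). Large-bell candidates are white (415,193), black (439,149), black (460,224), purple (411,240) and small white (359,196). I choose the white one at (415,193) and check it in a close crop.

```bash
python3 - <<'E'
import cv2
p=cv2.imread('pics/top0.png')
def c(u0,v0,u1,v1,s,f): cv2.imwrite('pics/'+f,cv2.resize(p[v0:v1,u0:u1],None,fx=s,fy=s,interpolation=cv2.INTER_CUBIC))
c(340,110,500,230,5,'cr.png'); c(135,110,335,220,4,'cl.png')
E
```

```text
(no output)
```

View pics/cr.png

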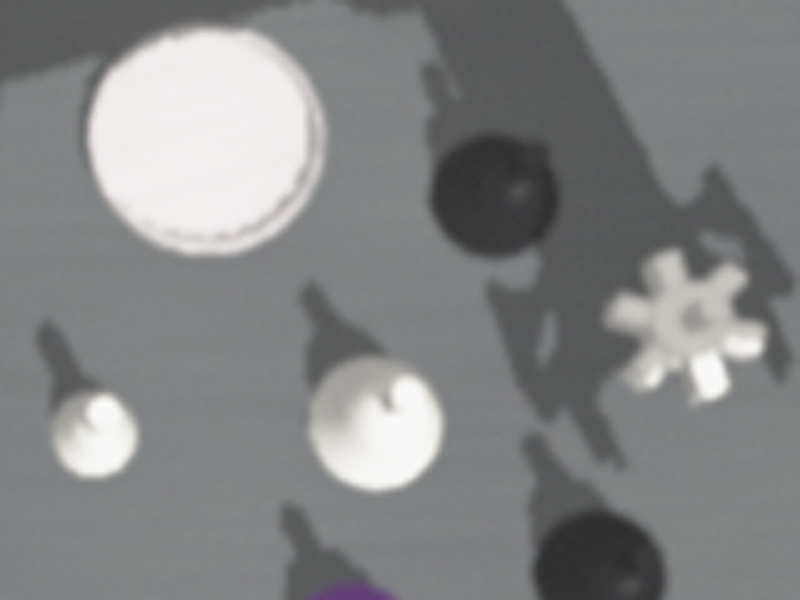

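View pics/cl.png

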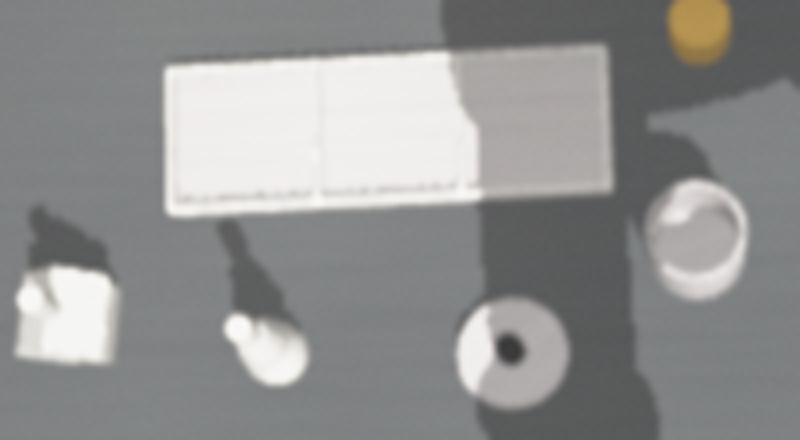

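White bell (crop 375,425 → image 415,195) has the right mouth size and colour; the others are black, purple or smaller. Tray corners in the crop are (165,66), (607,45), (612,190), (170,215), pan centre about (205,140), lid knob (510,350).

```bash
cat >> h.py <<'E'
def cloud(n,d):
    c=viewer.get_calibration(n);K,R,t=map(np.array,(c['K'],c['R'],c['t']))
    v,u=np.mgrid[0:400,0:640]; r=np.stack([u,v,np.ones_like(u)],-1)@np.linalg.inv(K).T
    return (r*d[...,None]-t)@R
E
python3 - <<'E'
from h import *
D={n:np.load(f'pics/{n}0.npy') for n in('top','side')}
P={n:cloud(n,D[n]) for n in D}
top=P['top']
print('table z',np.median(top[260:300,100:200,2]))
hs=dict(star=(478,175,56,45),house=(150,188,86,60),large_bell=(415,193,80,45),small_bell=(359,196,62,35),spire=(200,195,100,60),pot=(309,170,60,45),lid=(263,198,37,50))
for k,(u,v,H,r) in hs.items():
    o=px('top',None,u,v,H/2)
    for n in P:
        Q=P[n].reshape(-1,3); Q=Q[(np.linalg.norm(Q[:,:2]-o[:2],axis=1)<r)]
        T=Q[abs(Q[:,2]-H)<5]; B=Q[(Q[:,2]>6)&(Q[:,2]<H+10)]
        mm=lambda A:((A[:,:2].min(0)+A[:,:2].max(0))/2).round(1) if len(A) else None
        print(k,n,'zmax',Q[:,2].max().round(1),'top',len(T),mm(T),T.mean(0).round(1) if len(T) else '','body',mm(B),np.ptp(B[:,:2],axis=0).round())
c=lambda q:[px('top',None,135+x/4,110+y/4,12)[:2] for x,y in q]
C=np.array(c([(165,66),(607,45),(612,190),(170,215)]));print('tray',C.round(1).tolist(),C.mean(0).round(1))
e=C[0]+C[3]-C[1]-C[2];print(np.degrees(np.arctan2(-e[0],e[1])),np.linalg.norm(e)/2)
# rim outlines from cloud for tray and pan
for k,(u,v),r in(('pan',(381,137),75),('tray',(232,142),165)):
    o=px('top',None,u,v,6)
    for n in P:
        Q=P[n].reshape(-1,3);Q=Q[(np.linalg.norm(Q[:,:2]-o[:2],axis=1)<r)&(Q[:,2]>6.5)&(Q[:,2]<20)]
        if k=='tray': Q=Q[(abs(Q[:,0]-o[0]-(Q[:,1]-o[1])*-0.05)<60)]
        h=cv2.minAreaRect(Q[:,:2].astype(np.float32)) if len(Q)>5 else None
        print(k,n,len(Q),h)
for q in[(205,140)]: print('pan px',px('top',None,340+q[0]/5,110+q[1]/5,12))
for nm,(x,y,z) in dict(lidknob=(510,345,37),lidrim=(513,352,11),potrim=(696,225,60)).items(): print(nm,px('top',None,135+x/4,110+y/4,z).round(1))
for nm,(x,y,z) in dict(bellmouth=(376,428,5),sb=(95,436,4),star=(690,325,26)).items(): print(nm,px('top',None,340+x/5,110+y/5,z).round(1))
E
```

```text
table z 0.45872874931865903
star top zmax 61.8 top 29 [ 480.4 -405.1] [ 480.  -404.4   55.9] body [ 481.5 -405.5] [78. 73.]
star side zmax 57.9 top 66 [ 479.2 -403.3] [ 478.6 -403.2   55.3] body [ 478.8 -403.4] [71. 71.]
house top zmax 91.2 top 27 [462.7 387.3] [463.2 387.5  85.8] body [462.1 377.4] [75. 82.]
house side zmax 86.7 top 18 [462.9 389. ] [462.6 389.4  84.7] body [462.1 388.3] [52. 50.]
large_bell top zmax 84.0 top 30 [ 438.1 -252.7] [ 438.  -253.1   80.3] body [ 429.9 -255.5] [77. 66.]
large_bell side zmax 81.2 top 51 [ 437.7 -251.8] [ 436.7 -251.9   79. ] body [ 434.2 -251.5] [54. 59.]
small_bell top zmax 66.6 top 29 [ 436.2 -116.6] [ 436.1 -115.8   61.7] body [ 435.5 -110.6] [37. 49.]
small_bell side zmax 63.1 top 40 [ 435.7 -114.1] [ 435.  -114.4   61. ] body [ 433.5 -115.1] [32. 34.]
spire top zmax 103.1 top 32 [440.4 263.4] [439.9 263.3  99.4] body [443.7 265.5] [79. 84.]
spire side zmax 101.7 top 25 [440.1 265.1] [439.7 264.4  98.8] body [439.4 263.2] [34. 31.]
pot top zmax 64.4 top 108 [498.6   4.8] [499.1   5.   59.9] body [498.4   1. ] [59. 65.]
pot side zmax 61
[... 351 characters left out ...]
 276.77059704460976
pan top 298 ((583.0177612304688, -177.60162353515625), (115.93750762939453, 116.28910064697266), 62.60271453857422)
pan side 332 ((581.5650634765625, -174.996337890625), (115.04641723632812, 114.8117446899414), 9.001519203186035)
tray top 851 ((586.3380737304688, 187.3957061767578), (107.46074676513672, 308.0059814453125), 2.1356923580169678)
tray side 536 ((580.8379516601562, 198.78622436523438), (96.17605590820312, 281.0091247558594), 1.4165393114089966)
pan px [ 580.5896957  -177.60810239   12.        ]
lidknob [436.9 115.6  37. ]
lidrim [436.7 116.7  11. ]
potrim [502.4   2.4  60. ]
bellmouth [ 434.7 -255.4    5. ]
sb [ 434.1 -118.     4. ]
star [ 478.2 -405.2   26. ]
```

Request:
send_rows:
  steps:
    - [0, 0, -0.55, 0.74, 0.28, -0.44, 45]
    - [0, 0, -0.55, 0.74, 0.28, -0.44, 45]
    - [0, 0, -0.55, 0.74, 0.28, -0.44, 45]
    - [0, 0, -0.55, 0.74, 0.28, -0.44, 45]
    - [0, 0, -0.55, 0.74, 0.28, -0.44, 45]
    - [0, 0, -0.55, 0.74, 0.28, -0.44, 45]
    - [0, 0, -0.55, 0.74, 0.28, -0.44, 45]
    - [0, 0, -0.55, 0.74, 0.28, -0.44, 45]
  squeeze: 30

```text
clock: 1.1
tool_pos: [479.4, -403.6, 108.3]
tcp_rot: [-0.0, 1.0, -0.003, -0.001]
force: [-0.4, -0.6, 0.1]
gripper_width: 44.7
gripper_force: 0.0
```

Request:
send_rows:
  steps:
    - [0, 0, 0, 0, 0, -0.5, 45]
    - [0, 0, 0, 0, 0, -0.5, 45]
    - [0, 0, 0, 0, 0, -0.5, 45]
    - [0, 0, 0, 0, 0, 0, 45]
    - [0, 0, 0, 0, 0, 0, 10]
    - [0, 0, 0, 0, 0, 0, 10]
    - [0, 0, 0, 0, 0, 0, 10]
    - [0, 0, 0, 0, 0, 0, 10]
  squeeze: 30

```text
clock: 2.1
tool_pos: [479.6, -404.9, 50.7]
tcp_rot: [0.001, 1.0, -0.002, 0.001]
force: [-0.1, -0.4, 4.0]
gripper_width: 13.0
gripper_force: 29.6
```

Request:
send_rows:
  steps:
    - [0, 0, 0, 0, 0, 0.4, 10]
    - [0, 0, 0, 0, 0, 0.8, 10]
    - [0, 0, 0, 0, 0, 1, 10]
    - [0, 0, 0, 0, 0.3, 1, 10]
    - [0, 0, 0, 0, 0.6, 0.5, 10]
    - [0, 0, 0, 0, 0.9, 0, 10]
    - [0, 0, 0, 0, 0.9, 0, 10]
    - [0, 0, 0, 0, 0.9, 0, 10]

```text
clock: 3.1
tool_pos: [478.8, -259.0, 198.4]
tcp_rot: [0.0, 1.0, -0.002, 0.0]
force: [0.4, 0.7, -0.5]
gripper_width: 12.9
gripper_force: 29.3
```

Request:
send_rows:
  steps:
    - [0, 0, 0, 0.3, 0.9, 0, 10]
    - [0, 0, 0, 0.3, 0.9, 0, 10]
    - [0, 0, 0, 0.3, 0.9, 0, 10]
    - [0, 0, 0, 0.3, 0.9, 0, 10]
    - [0, 0, 0, 0.3, 0.9, 0, 10]
    - [0, 0, 0, 0.3, 0.9, 0, 10]
    - [0, 0, 0, 0.3, 0.9, 0, 10]
    - [0, 0, 0, 0.3, 0.9, 0, 10]

```text
clock: 4.1
tool_pos: [575.1, 28.8, 198.3]
tcp_rot: [0.0, 1.0, -0.003, 0.0]
force: [1.0, -0.6, -0.7]
gripper_width: 12.9
gripper_force: 29.3
```

Request:
send_rows:
  steps:
    - [0, 0, 0, 0.01, 0.9, 0, 10]
    - [0, 0, 0, 0.01, 0.9, 0, 10]
    - [0, 0, 0, 0.01, 0.9, 0, 10]
    - [0, 0, 0, 0.01, 0.9, 0, 10]
    - [0, 0, 0, 0.01, 0.9, 0, 10]
    - [0, 0, 0, 0.01, 0.9, 0, 10]
    - [0, 0, 0, 0.01, 0.8, 0, 10]
    - [0, 0, 0, 0, 0.2, -1, 10]

```text
clock: 5.1
tool_pos: [579.1, 289.4, 161.8]
tcp_rot: [-0.004, 1.0, -0.0, 0.004]
force: [0.0, 0.3, -0.5]
gripper_width: 13.0
gripper_force: 29.4
```

```bash
python3 - <<'E'
from h import *
shot('side','s1');p,d=shot('top','t1')
s=cv2.imread('pics/s1.png')[80:230,180:380]; cv2.imwrite('pics/s1c.png',cv2.resize(s,None,fx=4,fy=4,interpolation=2))
E
```

```text
(no output)
```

View pics/s1c.png

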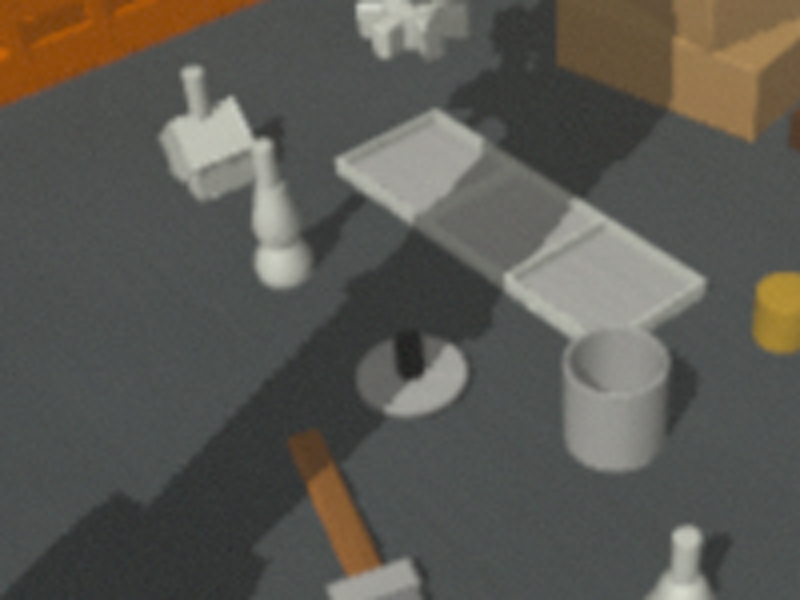

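The star hangs level in the gripper. Tray corners in the crop are far-left (435,110), near-left (337,163) and far-right (705,282); the house stands at (205,140).

```bash
python3 - <<'E'
from h import *
C=np.array([px('side',None,180+x/4,80+y/4,12)[:2] for x,y in((435,110),(705,282),(337,163))]);print(C.round(1).tolist(), ((C[1]+C[2])/2).round(1))
for n,f in(('top','top0'),('side','s1')):
    Q=cloud(n,np.load(f'pics/{f}.npy')).reshape(-1,3)
    Q=Q[(abs(Q[:,0]-580)<75)&(Q[:,1]>40)&(Q[:,1]<360)&(Q[:,2]<14)]
    for lo,hi in((2.2,14),(9,14)):
        A=Q[(Q[:,2]>lo)&(Q[:,2]<hi)]
        # edges: x extents per y slab
        ys=np.arange(70,320,10); m=[]
        for y in ys:
            s=A[abs(A[:,1]-y)<6,0]
            if len(s)>3:m.append((y,(np.percentile(s,2)+np.percentile(s,98))/2,np.ptp(s)))
        m=np.array(m); fit=np.polyfit(m[:,0],m[:,1],1) if len(m) else None
        print(n,lo,len(A),'x at 196',np.polyval(fit,196).round(1),'slope',fit[0].round(3),'w',np.median(m[:,2]),'y',np.percentile(A[:,1],[.5,99.5]).round(1))
E
```

```text
[[621.3, 331.6], [627.4, 56.9], [528.3, 325.6]] [577.9 191.2]
top 2.2 3365 x at 196 579.1 slope 0.005 w 145.47666719986648 y [ 43.8 354.9]
top 9 423 x at 196 579.8 slope -0.026 w 91.21700038533561 y [ 56.8 333.4]
side 2.2 1842 x at 196 580.1 slope -0.042 w 94.02329301528187 y [ 59.5 336.3]
side 9 376 x at 196 581.0 slope -0.044 w 92.20072308539147 y [ 59.6 336.8]
```

Request:
send_rows:
  steps:
    - [0, 0, 0, 0, 0, -1, 10]
    - [0, 0, 0, 0, 0, -0.8, 10]
    - [0, 0, 0, 0, 0, 0, 10]
    - [0, 0, 0, 0, 0, 0, 10]

```text
clock: 5.7
tool_pos: [579.2, 283.7, 87.9]
tcp_rot: [-0.001, 1.0, -0.003, 0.002]
force: [-0.1, -0.2, -0.1]
gripper_width: 12.6
gripper_force: 29.3
```

Request:
send_rows:
  steps:
    - [0, 0, 0, -0.05, 0.04, -0.4, 10]
    - [0, 0, 0, 0, 0, -0.3, 10]
    - [0, 0, 0, 0, 0, -0.1, 10]
    - [0, 0, 0, 0, 0, -0.06, 10]
    - [0, 0, 0, 0, 0, 0, 10]

```text
clock: 6.32
tool_pos: [574.6, 285.0, 53.7]
tcp_rot: [0.001, 1.0, -0.002, -0.001]
force: [-6.6, -4.2, 14.1]
gripper_width: 12.8
gripper_force: 30.7
```

Request:
send_rows:
  steps:
    - [0, 0, 0, 0, 0, 0.03, 10]
    - [0, 0, 0, 0, 0, 0, 30]
    - [0, 0, 0, 0, 0, 0, 40]
    - [0, 0, 0, 0, 0, 0.6, 40]
    - [0, 0, 0, 0, 0, 1, 40]
    - [0, 0, 0, 0, 0, 1, 40]
    - [0, 0, 0, 0, 0, 1, 40]
    - [0, 0, 0, 0, 0, 0, 40]

```text
clock: 7.32
tool_pos: [578.0, 286.8, 200.5]
tcp_rot: [-0.002, 1.0, -0.003, 0.004]
force: [1.2, 0.3, -0.6]
gripper_width: 39.7
gripper_force: 0.0
```

Request:
send_rows:
  steps:
    - [0, 0, 0, -0.72, 0.64, 0, 45]
    - [0, 0, 0, -0.72, 0.64, 0, 45]
    - [0, 0, 0, -0.72, 0.64, 0, 45]
    - [0, 0, 0, -0.72, 0.64, -0.5, 45]
    - [0, 0, 0, 0, 0, -1, 45]
    - [0, 0, 0, 0, 0, -0.5, 45]
    - [0, 0, 0, 0, 0, 0, 45]

```text
clock: 8.2
tool_pos: [458.7, 385.9, 112.9]
tcp_rot: [0.002, 1.0, -0.002, -0.003]
force: [0.7, -0.1, -0.3]
gripper_width: 44.9
gripper_force: 0.0
```

```bash
python3 - <<'E'
from h import *
shot('side','s2');p,d=shot('top','t2')
s=cv2.imread('pics/s2.png')[80:230,180:380]; cv2.imwrite('pics/s2c.png',cv2.resize(s,None,fx=4,fy=4,interpolation=2))
for n,f in(('top','t2'),('side','s2')):
    Q=cloud(n,np.load(f'pics/{f}.npy')).reshape(-1,3)
    A=Q[(np.hypot(Q[:,0]-577,Q[:,1]-285)<35)&(Q[:,2]>15)&(Q[:,2]<70)]; T=A[A[:,2]>52]
    print(n,len(A),((A.min(0)+A.max(0))/2).round(1),T.mean(0).round(1) if len(T) else '')
print([env.get_state()['tool_pos'].round(1) for _ in range(3)])
E
```

```text
top 409 [576.7 285.1  38.1] [574.9 283.8  57.6]
side 287 [576.5 284.1  37.9] [573.9 285.   57.4]
[array([460.6, 387.7, 116.1]), array([460.6, 387.7, 116.1]), array([460.6, 387.7, 116.1])]
```

View pics/s2c.png

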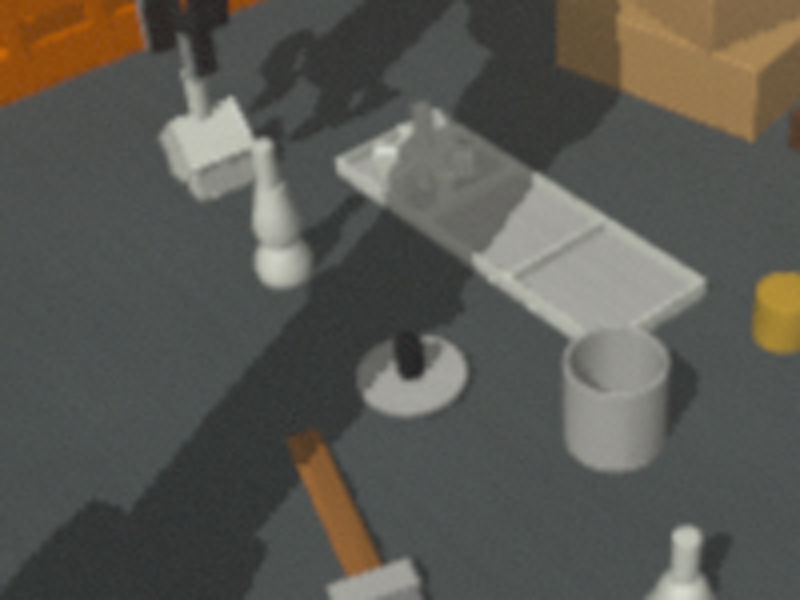

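Star stands upright in the left bay (420,150), neck about 2.5 mm off centre. The fingers are above the house neck (200,70).

Request:
send_rows:
  steps:
    - [0, 0, 0, 0.03, 0, -0.5, 45]
    - [0, 0, 0, 0, 0, -0.43, 45]
    - [0, 0, 0, 0, 0, 0, 45]
    - [0, 0, 0, 0, 0, 0, 10]
    - [0, 0, 0, 0, 0, 0, 10]
    - [0, 0, 0, 0, 0, 0, 10]
    - [0, 0, 0, 0, 0, 0, 10]
    - [0, 0, 0, 0, 0, 0, 10]
  squeeze: 30

```text
clock: 9.3
tool_pos: [462.2, 388.3, 79.9]
tcp_rot: [-0.001, 1.0, -0.002, 0.001]
force: [0.2, 0.3, 4.3]
gripper_width: 13.0
gripper_force: 30.0
```

```bash
python3 -c "
from h import *
s=env.get_state();print(s['tool_pos'],s['force'],s['gripper_width'],s['gripper_force'])"
```

```text
[462.16973269 388.25383522  79.88165279] [0.18378352 0.29677688 4.30209175] 12.968145163373705 29.956331849098206
```

Request:
send_rows:
  steps:
    - [0, 0, 0, 0, 0, 0.4, 10]
    - [0, 0, 0, 0, 0, 0.9, 10]
    - [0, 0, 0, 0, 0, 1, 10]
    - [0, 0, 0, 0.4, -0.1, 0.8, 10]
    - [0, 0, 0, 0.9, -0.8, 0, 10]
    - [0, 0, 0, 0.8, -0.9, 0, 10]
    - [0, 0, 0, 0.6, -0.9, 0, 10]
    - [0, 0, 0, 0.23, -0.9, 0, 10]

```text
clock: 10.3
tool_pos: [580.3, 241.6, 203.3]
tcp_rot: [0.0, 1.0, -0.003, 0.0]
force: [0.5, -0.1, -1.5]
gripper_width: 12.7
gripper_force: 29.6
```

Request:
send_rows:
  steps:
    - [0, 0, 0, 0, -0.8, 0, 10]
    - [0, 0, 0, 0, -0.43, 0, 10]
    - [0, 0, 0, 0, 0, -0.8, 10]
    - [0, 0, 0, 0, 0, -0.8, 10]
    - [0, 0, 0, 0, 0, -0.4, 10]
    - [0, 0, 0, 0, 0, 0, 10]
    - [0, 0, 0, 0, 0, 0, 10]
    - [0, 0, 0, 0, 0, 0, 10]

```text
clock: 11.3
tool_pos: [579.9, 195.1, 124.7]
tcp_rot: [-0.001, 1.0, -0.002, 0.001]
force: [0.4, -0.4, -0.8]
gripper_width: 12.9
gripper_force: 29.6
```

Down 41.5 mm to 83.2.

Request:
send_rows:
  steps:
    - [0, 0, 0, 0, 0, -0.4, 10]
    - [0, 0, 0, 0, 0, -0.4, 10]
    - [0, 0, 0, 0, 0, -0.15, 10]
    - [0, 0, 0, 0, 0, -0.06, 10]
    - [0, 0, 0, 0, 0, 0, 10]
    - [0, 0, 0, 0, 0, 0, 10]

```text
clock: 12.05
tool_pos: [578.8, 194.7, 82.9]
tcp_rot: [0.0, 1.0, -0.002, -0.0]
force: [-1.2, -0.3, 3.4]
gripper_width: 12.8
gripper_force: 29.9
```

Request:
send_rows:
  steps:
    - [0, 0, 0, 0, 0, 0.02, 20]
    - [0, 0, 0, 0, 0, 0, 35]
    - [0, 0, 0, 0, 0, 0, 40]
    - [0, 0, 0, 0, 0, 0.8, 40]
    - [0, 0, 0, 0, 0, 1, 40]
    - [0, 0, 0, -0.2, -0.5, 0.5, 40]
    - [0, 0, 0, -0.3, -0.9, 0, 40]
    - [0, 0, 0, -0.3, -0.9, 0, 40]

```text
clock: 13.05
tool_pos: [546.9, 101.8, 175.9]
tcp_rot: [-0.0, 1.0, -0.002, 0.001]
force: [-0.0, -0.7, 0.3]
gripper_width: 39.9
gripper_force: 0.0
```

Request:
send_rows:
  steps:
    - [0, 0, 0, -0.34, -1, 0, 45]
    - [0, 0, 0, -0.34, -1, 0, 45]
    - [0, 0, 0, -0.34, -1, 0, 45]
    - [0, 0, 0, -0.34, -1, 0, 45]
    - [0, 0, 0, -0.34, -1, 0, 45]
    - [0, 0, 0, -0.34, -1, 0, 45]
    - [0, 0, 0, -0.34, -1, 0, 45]
    - [0, 0, 0, -0.34, -1, 0, 45]

```text
clock: 14.05
tool_pos: [437.7, -218.7, 175.6]
tcp_rot: [0.0, 1.0, -0.002, 0.0]
force: [0.6, -0.1, 0.1]
gripper_width: 45.1
gripper_force: 0.0
```

Request:
send_rows:
  steps:
    - [0, 0, 0, 0, -0.88, 0, 45]
    - [0, 0, 0, 0, 0, -0.8, 45]
    - [0, 0, 0, 0, 0, -0.4, 45]
    - [0, 0, 0, 0, 0, 0, 45]
    - [0, 0, 0, 0, 0, 0, 45]

```text
clock: 14.68
tool_pos: [439.0, -252.3, 128.3]
tcp_rot: [0.0, 1.0, -0.002, 0.001]
force: [-0.4, 0.5, 0.5]
gripper_width: 44.7
gripper_force: 0.0
```

Request:
send_rows:
  steps:
    - [0, 0, 0, -0.03, 0, -0.7, 45]
    - [0, 0, 0, 0, 0, -0.65, 45]
    - [0, 0, 0, 0, 0, 0, 45]
    - [0, 0, 0, 0, 0, 0, 10]
    - [0, 0, 0, 0, 0, 0, 10]
    - [0, 0, 0, 0, 0, 0, 10]
    - [0, 0, 0, 0, 0, 0, 10]
    - [0, 0, 0, 0, 0, 0, 10]
  squeeze: 30

```text
clock: 15.68
tool_pos: [438.3, -253.2, 75.1]
tcp_rot: [0.001, 1.0, -0.002, 0.002]
force: [-0.3, 0.2, 5.3]
gripper_width: 12.8
gripper_force: 29.6
```

Request:
send_rows:
  steps:
    - [0, 0, 0, 0, 0, 0.5, 10]
    - [0, 0, 0, 0, 0, 1, 10]
    - [0, 0, 0, 0, 0.2, 1, 10]
    - [0, 0, 0, 0.2, 0.7, 0, 10]
    - [0, 0, 0, 0.4, 0.9, 0, 10]
    - [0, 0, 0, 0.4, 0.9, 0, 10]
    - [0, 0, 0, 0.4, 0.9, 0, 10]
    - [0, 0, 0, 0.4, 0.9, 0, 10]

```text
clock: 16.68
tool_pos: [509.1, -71.6, 173.5]
tcp_rot: [0.0, 1.0, -0.003, -0.0]
force: [0.4, -0.6, -0.7]
gripper_width: 12.6
gripper_force: 29.3
```

Request:
send_rows:
  steps:
    - [0, 0, 0, 0.4, 0.9, 0, 10]
    - [0, 0, 0, 0.4, 0.9, 0, 10]
    - [0, 0, 0, 0.4, 0.9, 0, 10]
    - [0, 0, 0, 0.4, 0.9, 0, 10]
    - [0, 0, 0, 0.19, 0.86, -0.3, 10]
    - [0, 0, 0, 0, 0, -0.8, 10]
    - [0, 0, 0, 0, 0, -0.4, 10]
    - [0, 0, 0, 0, 0, 0, 10]

```text
clock: 17.68
tool_pos: [579.3, 104.3, 112.0]
tcp_rot: [0.001, 1.0, -0.003, -0.002]
force: [0.1, -0.2, 0.4]
gripper_width: 12.9
gripper_force: 29.3
```

Request:
send_rows:
  steps:
    - [0, 0, 0, 0, 0, 0, 10]
    - [0, 0, 0, 0, 0, 0, 10]

```text
clock: 17.92
tool_pos: [581.5, 105.5, 114.9]
tcp_rot: [-0.0, 1.0, -0.003, 0.001]
force: [-0.2, -0.8, -0.9]
gripper_width: 12.5
gripper_force: 29.3
```

Down 36.5 mm to 78.3.

Request:
send_rows:
  steps:
    - [0, 0, 0, 0, 0, -0.4, 10]
    - [0, 0, 0, 0, 0, -0.35, 10]
    - [0, 0, 0, 0, 0, -0.12, 10]
    - [0, 0, 0, 0, 0, -0.05, 10]
    - [0, 0, 0, 0, 0, 0, 10]
    - [0, 0, 0, 0, 0, 0, 10]

```text
clock: 18.68
tool_pos: [579.2, 105.5, 78.4]
tcp_rot: [0.001, 1.0, -0.002, -0.001]
force: [-6.7, -0.8, 13.6]
gripper_width: 12.9
gripper_force: 30.6
```

Request:
send_rows:
  steps:
    - [0, 0, 0, 0, 0, 0.01, 20]
    - [0, 0, 0, 0, 0, 0, 35]
    - [0, 0, 0, 0, 0, 0, 40]
    - [0, 0, 0, 0, 0, 0.8, 40]
    - [0, 0, 0, 0, -0.3, 1, 40]
    - [0, 0, 0, -0.5, -0.8, 0, 60]
    - [0, 0, 0, -0.8, -0.8, 0, 85]
    - [0, 0, 0, -0.77, -0.61, 0, 85]

```text
clock: 19.68
tool_pos: [496.8, 3.6, 148.8]
tcp_rot: [0.0, 1.0, -0.003, -0.0]
force: [0.3, -0.0, 0.2]
gripper_width: 85.2
gripper_force: 0.0
```

Request:
send_rows:
  steps:
    - [0, 0, 0, 0, 0, 0, 85]
    - [0, 0, 0, 0, 0, 0, 85]
    - [0, 0, 0, 0, 0, 0, 85]

```text
clock: 20.05
tool_pos: [498.7, 6.5, 149.2]
tcp_rot: [-0.0, 1.0, -0.002, 0.0]
force: [-0.2, 0.5, -0.3]
gripper_width: 85.0
gripper_force: 0.0
```

```bash
python3 - <<'E'
from h import *
shot('top','t3'); shot('side','s3')
for n,f in(('top','t3'),('side','s3')):
    Q=cloud(n,np.load(f'pics/{f}.npy')).reshape(-1,3)
    for k,x,y,H,b in(('star',576,285,59,26),('house',579,195,89,59),('bell',581,105,83,53)):
        A=Q[(np.hypot(Q[:,0]-x,Q[:,1]-y)<35)&(Q[:,2]>15)&(Q[:,2]<H+6)]; T=A[A[:,2]>H-5]
        print(n,k,len(A),((A.min(0)+A.max(0))/2).round(1),T.mean(0).round(1) if len(T) else '')
p=cv2.imread('pics/t3.png')[95:220,130:340]; cv2.imwrite('pics/t3c.png',cv2.resize(p,None,fx=3.8,fy=3.8,interpolation=2))
E
```

```text
top star 412 [576.4 285.4  39.4] [575.4 284.   58.4]
top house 471 [579.  194.   54.3] [579.1 193.9  88.5]
top bell 302 [577.8 106.6  50.7] [578.3 104.6  82.2]
side star 290 [575.4 284.3  37.6] [573.8 285.3  57.9]
side house 369 [575.6 194.8  52.5] [576.8 194.5  87.8]
side bell 370 [575.6 104.5  49.5] [577.5 105.9  81.8]
```

View pics/t3c.png

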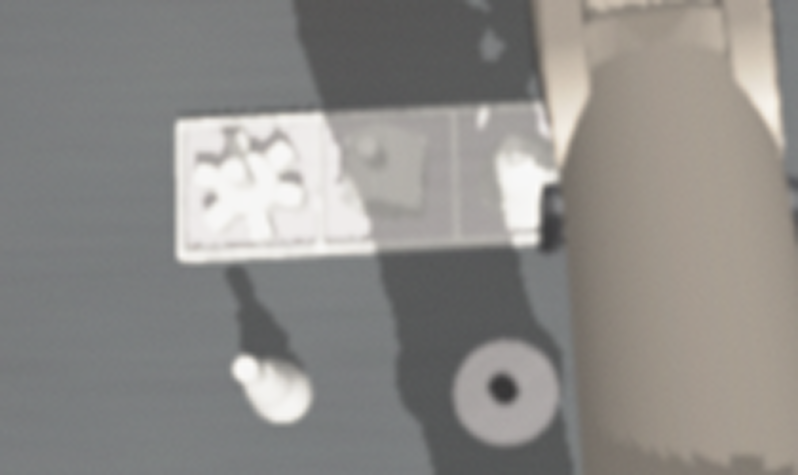

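Star, house and bell stand in their bays at about (240,180), (385,170) and (520,180), all within about 4 mm of the bay centres. Next is the pot.

Request:
send_rows:
  steps:
    - [0, 0, 0, 0, -0.02, -0.9, 85]
    - [0, 0, 0, 0, 0, -0.9, 85]
    - [0, 0, 0, 0, 0, -0.6, 85]
    - [0, 0, 0, 0, 0, -0.4, 85]
    - [0, 0, 0, 0, 0, 0, 85]
    - [0, 0, 0, 0, 0, 0, 85]

```text
clock: 20.9
tool_pos: [498.8, 4.7, 38.0]
tcp_rot: [-0.0, 1.0, -0.002, 0.001]
force: [1.1, -0.6, -0.2]
gripper_width: 85.1
gripper_force: 0.0
```

Request:
send_rows:
  steps:
    - [0, 0, 0, 0, 0, 0, 55]
    - [0, 0, 0, 0, 0, 0, 55]
    - [0, 0, 0, 0, 0, 0, 55]
    - [0, 0, 0, 0, 0, 0, 55]
    - [0, 0, 0, 0, 0, 0, 55]
  squeeze: 35

```text
clock: 21.52
tool_pos: [498.7, 4.6, 38.4]
tcp_rot: [-0.0, 1.0, -0.002, 0.001]
force: [-1.1, 0.1, 6.1]
gripper_width: 60.1
gripper_force: 37.6
```

Request:
send_rows:
  steps:
    - [0, 0, 0, 0, 0, 0.6, 55]
    - [0, 0, 0, 0, 0, 0.9, 55]
    - [0, 0, 0, 0, -0.2, 0.5, 55]
    - [0, 0, 0, 0.4, -0.8, 0, 55]
    - [0, 0, 0, 0.5, -0.9, 0, 55]
    - [0, 0, 0, 0.5, -0.9, 0, 55]
    - [0, 0, 0, 0.5, -0.9, 0, 55]
    - [0, 0, 0, 0.18, -0.83, 0, 55]

```text
clock: 22.52
tool_pos: [581.5, -177.9, 116.6]
tcp_rot: [-0.0, 1.0, -0.002, -0.0]
force: [0.5, 0.0, -1.9]
gripper_width: 60.3
gripper_force: 38.6
```

Request:
send_rows:
  steps:
    - [0, 0, 0, 0, 0, 0, 55]
    - [0, 0, 0, 0, 0, -0.6, 55]
    - [0, 0, 0, 0, 0, -0.4, 55]
    - [0, 0, 0, 0, 0, 0, 55]
    - [0, 0, 0, 0, 0, 0, 55]
    - [0, 0, 0, 0, 0, 0, 55]

```text
clock: 23.28
tool_pos: [581.7, -176.7, 78.1]
tcp_rot: [0.0, 1.0, -0.002, 0.001]
force: [0.5, 0.5, -0.9]
gripper_width: 59.9
gripper_force: 38.6
```

Down 36.8 mm to 41.3.

Request:
send_rows:
  steps:
    - [0, 0, 0, 0, 0, -0.4, 55]
    - [0, 0, 0, 0, 0, -0.35, 55]
    - [0, 0, 0, 0, 0, -0.12, 55]
    - [0, 0, 0, 0, 0, -0.05, 55]
    - [0, 0, 0, 0, 0, 0, 55]
    - [0, 0, 0, 0, 0, 0, 55]

```text
clock: 24.02
tool_pos: [579.1, -176.2, 41.5]
tcp_rot: [-0.0, 1.0, -0.002, -0.002]
force: [-6.0, 1.5, 11.5]
gripper_width: 60.2
gripper_force: 39.5
```

Request:
send_rows:
  steps:
    - [0, 0, 0, 0, 0, 0, 66]
    - [0, 0, 0, 0, 0, 0, 72]
    - [0, 0, 0, 0, 0, 0, 72]
    - [0, 0, 0, 0, 0, 0.5, 72]
    - [0, 0, 0, 0, 0, 1, 72]
    - [0, 0, 0, 0, 0, 1, 72]
    - [0, 0, 0, -0.5, 0.8, 0, 45]
    - [0, 0, 0, -0.6, 0.9, 0, 45]

```text
clock: 25.02
tool_pos: [537.3, -108.6, 140.9]
tcp_rot: [0.0, 1.0, -0.003, 0.001]
force: [0.0, 1.3, -0.8]
gripper_width: 45.0
gripper_force: 0.0
```

Request:
send_rows:
  steps:
    - [0, 0, 0, -0.5, 1, 0, 45]
    - [0, 0, 0, -0.5, 1, 0, 45]
    - [0, 0, 0, -0.5, 1, 0, 45]
    - [0, 0, 0, -0.5, 1, 0, 45]
    - [0, 0, 0, -0.5, 1, 0, 45]
    - [0, 0, 0, -0.06, 0.7, 0, 45]
    - [0, 0, 0, 0, 0, 0, 45]
    - [0, 0, 0, 0, 0, 0, 45]

```text
clock: 26.02
tool_pos: [434.9, 118.2, 140.2]
tcp_rot: [0.0, 1.0, -0.003, -0.0]
force: [0.6, 0.5, -0.4]
gripper_width: 44.8
gripper_force: 0.0
```

```bash
python3 - <<'E'
from h import *
shot('top','t4'); shot('side','s4')
for n,f in(('top','t4'),('side','s4')):
    Q=cloud(n,np.load(f'pics/{f}.npy')).reshape(-1,3)
    A=Q[(np.hypot(Q[:,0]-582,Q[:,1]+176)<45)&(Q[:,2]>58)&(Q[:,2]<70)]
    print(n,len(A),((A.min(0)+A.max(0))/2).round(1),np.ptp(A,axis=0).round(1),A.mean(0).round(1), cv2.minEnclosingCircle(A[:,:2].astype(np.float32)))
p=cv2.imread('pics/t4.png')[90:220,330:470]; cv2.imwrite('pics/t4c.png',cv2.resize(p,None,fx=4,fy=4,interpolation=2))
E
```

```text
top 117 [ 579.  -176.8   63.4] [58.7 59.2 10.7] [ 579.9 -176.4   62.5] ((579.343505859375, -177.2843780517578), 30.500289916992188)
side 169 [ 579.2 -175.2   61.3] [58.2 58.5  6.7] [ 578.1 -176.7   61.5] ((578.9217529296875, -175.45245361328125), 30.709003448486328)
```

View pics/t4c.png

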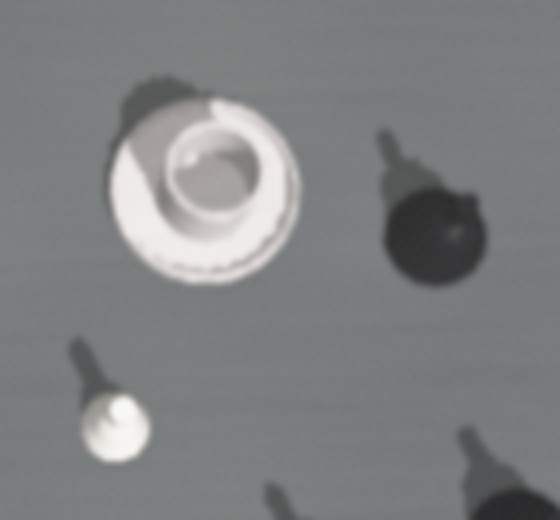

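The pot stands upright in the pan, mouth at crop (213,170), 3 mm from the pan centre. Now the lid.

Request:
send_rows:
  steps:
    - [0, 0, 0, 0.03, 0.01, -0.9, 45]
    - [0, 0, 0, 0, 0, -0.9, 45]
    - [0, 0, 0, 0, 0, -0.6, 45]
    - [0, 0, 0, 0, 0, -0.22, 45]
    - [0, 0, 0, 0, 0, 0, 45]
    - [0, 0, 0, 0, 0, 0, 45]

```text
clock: 26.88
tool_pos: [436.9, 119.8, 36.5]
tcp_rot: [-0.0, 1.0, -0.003, 0.001]
force: [-0.1, 0.1, 0.4]
gripper_width: 45.1
gripper_force: 0.0
```

Request:
send_rows:
  steps:
    - [0, 0, 0, 0, 0, 0, 12]
    - [0, 0, 0, 0, 0, 0, 12]
    - [0, 0, 0, 0, 0, 0, 12]
    - [0, 0, 0, 0, 0, 0, 12]
    - [0, 0, 0, 0, 0, 0, 12]
  squeeze: 40

```text
clock: 27.5
tool_pos: [436.5, 120.0, 36.4]
tcp_rot: [-0.0, 1.0, -0.002, 0.001]
force: [-1.9, -1.5, 5.9]
gripper_width: 16.5
gripper_force: 39.2
```

Request:
send_rows:
  steps:
    - [0, 0, 0, 0, 0, 0.5, 12]
    - [0, 0, 0, 0, 0, 1, 12]
    - [0, 0, 0, 0, 0, 1, 12]
    - [0, 0, 0, 0.3, -0.6, 0, 12]
    - [0, 0, 0, 0.5, -1, 0, 12]
    - [0, 0, 0, 0.5, -1, 0, 12]
    - [0, 0, 0, 0.5, -1, 0, 12]
    - [0, 0, 0, 0.5, -1, 0, 12]

```text
clock: 28.5
tool_pos: [527.9, -65.4, 135.1]
tcp_rot: [-0.0, 1.0, -0.002, -0.0]
force: [0.6, 0.7, -0.8]
gripper_width: 16.7
gripper_force: 39.1
```

Request:
send_rows:
  steps:
    - [0, 0, 0, 0.5, -1, 0, 12]
    - [0, 0, 0, 0.5, -1, 0, 12]
    - [0, 0, 0, 0.27, -0.8, 0, 12]
    - [0, 0, 0, 0, 0, -0.5, 12]
    - [0, 0, 0, 0, 0, 0, 12]
    - [0, 0, 0, 0, 0, 0, 12]
    - [0, 0, 0, 0, 0, 0, 12]

```text
clock: 29.38
tool_pos: [579.1, -175.5, 116.4]
tcp_rot: [0.0, 1.0, -0.002, 0.001]
force: [-0.2, 0.6, 0.2]
gripper_width: 16.3
gripper_force: 39.1
```

```bash
python3 - <<'E'
from h import *
shot('top','t5'); shot('side','s5')
print(env.get_state()['tool_pos'])
for n,f in(('top','t5'),('side','s5')):
    Q=cloud(n,np.load(f'pics/{f}.npy')).reshape(-1,3)
    A=Q[(np.hypot(Q[:,0]-580,Q[:,1]+176)<50)&(Q[:,2]>70)&(Q[:,2]<100)]
    print(n,len(A),((A.min(0)+A.max(0))/2).round(1),np.ptp(A,axis=0).round(1), cv2.minEnclosingCircle(A[:,:2].astype(np.float32)) if len(A) else '')
p=cv2.imread('pics/s5.png')[130:260,340:500]; cv2.imwrite('pics/s5c.png',cv2.resize(p,None,fx=4.5,fy=4.5,interpolation=2))
E
```

```text
[ 579.01437173 -175.82508841  116.3363353 ]
top 103 [ 566.5 -155.6   90.9] [37.  23.8 10.5] ((566.2579345703125, -156.497802734375), 18.740386962890625)
side 461 [ 576.9 -174.4   92.8] [63.9 66.7 14.3] ((577.9400024414062, -174.76055908203125), 34.1409797668457)
```

View pics/s5c.png

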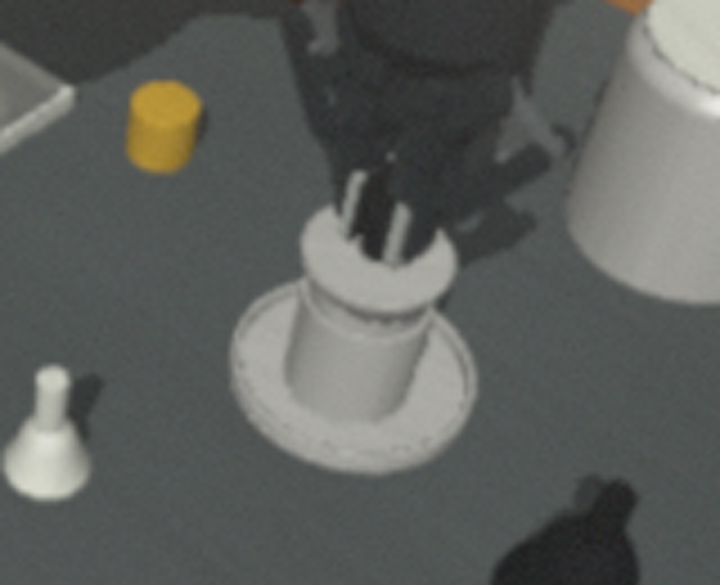

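The lid hangs level over the pot (380,260 above 360,330), about 1 mm off centre, so I lower it.

Request:
send_rows:
  steps:
    - [0, 0, 0, 0.02, -0.02, -0.2, 12]
    - [0, 0, 0, 0, 0, -0.15, 12]
    - [0, 0, 0, 0, 0, -0.1, 12]
    - [0, 0, 0, 0, 0, -0.07, 12]
    - [0, 0, 0, 0, 0, -0.05, 12]
    - [0, 0, 0, 0, 0, 0, 12]
    - [0, 0, 0, 0, 0, 0, 12]

```text
clock: 30.35
tool_pos: [579.4, -177.0, 93.6]
tcp_rot: [0.0, 1.0, -0.002, 0.0]
force: [-2.9, 0.5, 5.9]
gripper_width: 16.6
gripper_force: 39.5
```

Request:
send_rows:
  steps:
    - [0, 0, 0, 0, 0, 0, 25]
    - [0, 0, 0, 0, 0, 0, 40]
    - [0, 0, 0, 0, 0, 0, 45]
    - [0, 0, 0, 0, 0, 0.6, 45]
    - [0, 0, 0, 0, 0, 1, 45]
    - [0, 0, 0, 0, 0, 1, 45]
    - [0, 0, 0, -0.5, -0.9, 0, 45]
    - [0, 0, 0, -0.5, -0.9, 0, 45]

```text
clock: 31.35
tool_pos: [539.6, -249.5, 197.5]
tcp_rot: [0.0, 1.0, -0.001, 0.001]
force: [-0.8, -0.6, -0.9]
gripper_width: 45.0
gripper_force: 0.0
```

Request:
send_rows:
  steps:
    - [0, 0, 0, -0.5, -0.9, 0, 45]
    - [0, 0, 0, -0.5, -0.9, 0, 45]
    - [0, 0, 0, -0.5, -0.9, 0, 45]
    - [0, 0, 0, -0.3, -0.9, 0, 45]
    - [0, 0, 0, -0.3, -0.9, 0, 45]
    - [0, 0, 0, 0, 0, 0, 45]
    - [0, 0, 0, 0, 0, 0, 45]

```text
clock: 32.22
tool_pos: [455.9, -428.2, 196.4]
tcp_rot: [-0.001, 1.0, -0.002, 0.0]
force: [0.7, 0.4, -0.7]
gripper_width: 44.9
gripper_force: 0.0
```

```bash
python3 - <<'E'
from h import *
shot('top','t6'); shot('side','s6')
for n,f in(('top','t6'),('side','s6')):
    Q=cloud(n,np.load(f'pics/{f}.npy')).reshape(-1,3)
    for k,x,y,lo,H in(('star',576,285,54,59),('house',579,195,84,89),('bell',579,105,78,83),('knob',579,-176,88,94),('lid',579,-176,63,73),('sb',436,-115,57,62),('spire',440,264,95,100)):
        T=Q[(np.hypot(Q[:,0]-x,Q[:,1]-y)<40)&(Q[:,2]>lo)&(Q[:,2]<H+5)]
        print(n,k,len(T),((T.min(0)+T.max(0))/2).round(1),T.mean(0).round(1)) if len(T) else print(n,k,0)
p=cv2.imread('pics/t6.png')[95:225,130:450]; cv2.imwrite('pics/t6c.png',cv2.resize(p,None,fx=2.5,fy=2.5,interpolation=2))
p=cv2.imread('pics/s6.png')[90:260,210:470]; cv2.imwrite('pics/s6c.png',cv2.resize(p,None,fx=3,fy=3,interpolation=2))
E
```

```text
top star 28 [575.4 283.9  58.4] [575.2 283.9  58.2]
top house 30 [579.2 193.1  87.9] [578.8 193.7  88.8]
top bell 28 [579.1 105.   82.6] [578.6 104.3  82.7]
top knob 47 [ 579.5 -177.6   93.2] [ 579.3 -177.3   93.8]
top lid 559 [ 579.2 -177.6   70.5] [ 578.6 -177.2   68.2]
top sb 28 [ 436.2 -116.5   61.6] [ 436.2 -115.9   62.3]
top spire 31 [440.4 263.3  99.4] [440.1 263.3  99.7]
side star 18 [575.8 286.7  57.2] [574.4 286.1  57.7]
side house 19 [579.4 195.9  87.6] [578.2 194.7  87.8]
side bell 23 [578.1 106.1  81.2] [577.4 106.   81.7]
side knob 56 [ 578.1 -175.4   92.1] [ 577.4 -176.3   92.9]
side lid 561 [ 578.8 -175.8   70.2] [ 574.5 -178.4   67.8]
side sb 39 [ 435.6 -113.5   60.4] [ 435.1 -114.2   60.9]
side spire 23 [440.2 266.1  98.4] [440.  265.2  98.9]
```

View pics/t6c.png

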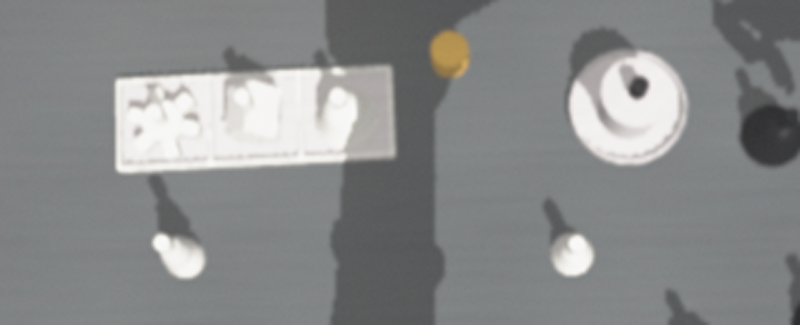

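View pics/s6c.png

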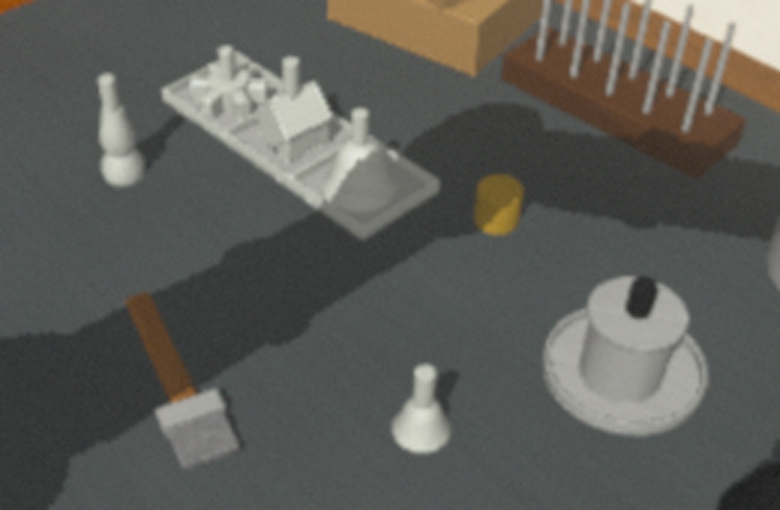

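Everything stands as asked: knob top at 93.5 mm (seated is 94), lid level and centred on the pot, and all ornaments upright and within about 4 mm of their bay centres. The small bell and spire have not moved.

```bash
python3 -c "
from bench import env
print(env.close_job())"
```

```text
the job is handed in; nothing more can be done
None
```

The job is handed in at about 32 s of the 144 s: star, house and large bell stand in the left, middle and right bays, the pot stands in the pan with its lid seated, and the small bell and spire were not touched.

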